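Set the visor-band drilling jig to its third index stop

TASK

Lift the loose orange dust cover off the indexing knob of the visor drilling jig and set it down upright in the blue tray. Then turn the black knob clockwise from home, counting the clicks, to the third stop, without running on towards the fourth, and finish while still gripping the knob there and keeping it still, so that the band can be drilled. Leave the phone, the bottle and the jar alone.

Things in the scene. Friction and masses are not known exactly. Their poses are not given: they have to be found in the camera images.
- jig: fixed jig: plywood board 150 x 200 x 10 mm (its y from -70 to +130), on it an aluminium dividing plate, 116 mm across, top 28 mm above the table, with a collar 63 x 6 mm. Origin on the knob's axis at table level. On the plate's -x side a red bar marks home; clockwise from it, groups of 1, 2, 3, 4 black dots mark the stops. At the +y end two red clamp blocks, 24 mm high, and a white visor band
- cover: loose dust cover, 0.12 kg: an orange cup upside down, 76 mm across, 56 mm high (walls 4 mm, inside 68 mm wide, 52 mm deep), with a grip post 22 mm in diameter and 36 mm high on its roof, 92 mm in all. It starts over the knob, standing on the plate, and lifts straight up (clear of the knob after 50 mm). Origin at the centre of its lower rim
- cover_center (a point): point on the cover's axis half-way up, 46 mm above its lower rim; the middle of the grip post is 28 mm above this point. z points up along the post
- tray: fixed open blue tray 140 x 140 mm, walls 4 mm thick and 16 mm high, floor 4 mm thick. Origin at the centre of its underside
- knob_grip (a point): point on the knob's vertical axis where to grip it, 65 mm above the table. The black knob is a bar 46 mm long, 14 mm wide, on a 56 mm disc (disc top 42 mm, bar top 74 mm above the table). Turns with the knob: x axis along the bar, y across its 14 mm; a white line on the bar's top at the -x end is the pointer
- index_knob (a joint): knob angle in rad, growing clockwise seen from above; 0 is home (pointer at the red bar, bar along the jig's x axis), where it starts. Detents that hold by themselves at 0, 0.4, 0.8, 1.2 (third stop, three dots) and 1.6. Between stops it resists with up to 0.14 N m, then, past half-way, snaps on to the next. Ends of travel at -0.04 and 1.64
- phone: loose black phone 150 x 73 x 9 mm lying flat; leave alone. Origin at the centre of its underside
- bottle: loose clear bottle with blue cap, 54 mm in diameter, 130 mm high; leave alone. Origin at the centre of its underside
- jar: loose small glass jar, 48 mm in diameter, 50 mm high; leave alone. Origin at the centre of its underside
Not all that is in view belongs to the job. Several things look just like the jig: the one meant starts farthest to the robot's left. There is more than one size of the cover; the job needs the larger.

How it is judged:
By the outcome, as a careful person would: the job done as asked, in the order asked, and still so for the second after the job is handed in, while the arm keeps its last pose, push and grip.
It also fails if it takes over 54 s, if anything falls off the work surface, if the arm or the gripper's body presses on something with over 40 N, if the wrist force passes 120 N, or if a joint passes its speed limit or range.

ROBOT

A 6-joint arm with a two-finger parallel gripper is mounted at the origin on the work surface. World frame = base frame: x ahead of the robot, y to its left, z up, the work surface at z = 0. Lengths are in m, angles in rad, forces in N, time in s.
With the tool pointing down it reaches from about 0.225 to 0.875 m from the base axis. Payload 3.4 kg.
Tool frame: the origin (TCP) lies at the very end of the fingers, on their centre line; the grasp point (between the pads) lies 19 mm behind it (manip.grasp_offset is the distance from the TCP to the grasp point, in m); x points along the fingers, y is the direction in which the jaws open and shut, and the axes are right-handed (so a half turn about x gives the same grasp; the last joint's range is limited). The gripper opens to 85 mm and grips with 20 to 120 N. Pads are 22 mm wide; open, the fingers measure 114 mm over their backs; the gripper's body (76 mm by 85 mm) begins 54 mm behind the grasp point. The pads swing forward as they close: fully open they stand 13 mm farther back than shut.
Start: joints at [1.084, 0.276, 1.505, -0, 1.361, -0.121], TCP at [0.206, 0.537, 0.198] pointing down, gripper open.
Joint ranges: [-2.89, 2.89], [-0.75, 2.08], [0.22, 2.7], [-1.18, 4.32], [0.11, 2.71], [-2.7, 2.7]. Speed limits (rad/s): [2.57, 2.57, 3.14, 3.14, 3.14, 3.14].

INTERFACE

Orientations are given as a unit quaternion [w, x, y, z].
In Python, from rig import manip gives the robot as it stands.
- The arm moves only by the tool step_arm, never from a script. Its argument "increments" is a list of rows, each an object with "grip": the opening, from 0 (shut) to 1 (fully open); "delta_pos": the shift along the world's x, y, z in m, a list of three; "twist": the turn about the world's z in degrees. A call has 1 to 10 rows; each row shifts and turns the commanded pose from where the row before left it; what a row does not reach is not made up. A row lasts 1/12 s, in which the tool goes at most 41.7 mm and 7.16 degrees, less where a joint would pass 70% of its speed; a pose out of reach is approached as far as the arm can. A call with a gripper value outside its range is refused whole. The fingers move at their own pace and stop on an object; "force" is the grip in N (left out, the last holds). Time passes only in rows, so rows that do not move let the fingers close. It gives the time, the measured TCP pose, the force and the opening at its end, in the units of the state.
- manip.get_state(): the state, without advancing time (a new reading comes with each control period).
- manip.get_image(name): name is "side" or "top"; returns a dict with "img" (420x560x3 uint8, red, green, blue), "fx", "fy", "cx", "cy" (pixels), "D" ([k1, k2, p1, p2, k3] as OpenCV has them; the pictures are not rectified), "rvec" (rotation vector, rad) and "tvec" (3), from world to camera coordinates, as OpenCV has them. Camera axes: x right, y down, z forward; pixel columns grow to the right and rows downward; lengths in m; the calibration is good to about 2 mm. A picture is of the moment at which its call begins. There is no depth.
- manip.sign_off(): hands the job in, once; it reports no verdict.
The state is a dict: "clock": time; "qpos": joint angles; "qd": joint speeds; "effort": joint torques, N m; "position": TCP position; "ee_rot": TCP orientation; "contact_force": force on the tool from outside, world axes, zero at the start; "moment": the same for the moment, N m; "width": finger opening in m.
Only numpy, scipy, OpenCV 4.12 (cv2) and the standard library are available. Lean on these libraries where they do the work, as an engineer would, in place of code of your own. Each camera call takes 0.05 s, during which the arm holds its last target. There are 200 camera calls.

## Working session

There is one attempt and no reset: what is moved stays moved. The work goes in short steps, Python scripts to look and compute and a tool call to move; the robot and the scene stay as the last step left them, time stands still between calls to the robot, and variables do not carry over. Pictures are saved under pics/ and viewed, about 8 in all and at most 12, crops included, and the job is handed in when it is done.

Besides the shell and the picture viewer there is one more tool, called after "Call:" by a JSON object that holds its "name" and its "arguments", one argument or row to a line. step_arm: Moves the arm, as the interface text tells. Its arguments: {"type":"object","properties":{"increments":{"type":"array"},"force":{"type":"number"}},"required":["increments"]}

```bash
mkdir -p pics
cat > h.py <<'E'
import numpy as np, cv2
from rig import manip
def cam(n):
    c=manip.get_image(n); c['K']=np.array([[c['fx'],0,c['cx']],[0,c['fy'],c['cy']],[0,0,1.]]); return c
def ray(c,uv,z):
    p=cv2.undistortPoints(np.array([[uv]],float),c['K'],np.array(c['D'],float))[0,0]
    R=cv2.Rodrigues(np.array(c['rvec'],float))[0]; o=-R.T@np.array(c['tvec']).ravel(); d=R.T@np.array([p[0],p[1],1])
    return o+d*(z-o[2])/d[2]
def proj(c,P):
    return cv2.projectPoints(np.array(P,float).reshape(-1,3),np.array(c['rvec'],float),np.array(c['tvec'],float),c['K'],np.array(c['D'],float))[0][:,0]
def save(img,f,s=1,box=None):
    if box: x0,y0,x1,y1=box; img=img[y0:y1,x0:x1]
    cv2.imwrite('pics/'+f,cv2.resize(img[:,:,::-1],None,fx=s,fy=s,interpolation=cv2.INTER_CUBIC))
E
python3 - <<'E'
from h import *
import pickle
a=cam('top');b=cam('side');pickle.dump((a,b),open('c0.pkl','wb'))
save(a['img'],'top0.png',1.4);save(b['img'],'side0.png',1.4)
for c in(a,b):
    R=cv2.Rodrigues(np.array(c['rvec'],float))[0];print(-R.T@np.array(c['tvec']).ravel(),c['fx'],c['D'])
print(manip.get_state())
E
```

```text
[ 3.03087192e-01 -1.25960877e-03  1.50876799e+00] 539.6202977478619 [0.02395331 0.         0.         0.         0.        ]
[ 0.02876448 -1.12234344  0.80209085] 486.34459059904015 [0.04113402 0.         0.         0.         0.        ]
{'clock': 0.1, 'qpos': array([ 1.08399344e+00,  2.76534690e-01,  1.50603095e+00,  2.09663384e-06,
        1.36070810e+00, -1.20996920e-01]), 'qd': array([ 0.00078073, -0.00175334, -0.00153243,  0.00210337,  0.00138923,
       -0.00109287]), 'effort': array([ 5.11562776e-04, -4.17702985e+01, -2.46405244e+01, -4.49362041e-07,
        5.71854034e-03,  5.80924151e-06]), 'position': array([0.20542606, 0.53647234, 0.19671486]), 'ee_rot': array([ 0.6951333 ,  0.12804525,  0.69549039, -0.12917906]), 'contact_force': array([-0.47657522, -0.54298234,  0.23156029]), 'moment': array([ 0.02343697,  0.02400514, -0.0370209 ]), 'width': 0.08516497166626945}
```

View pics/top0.png

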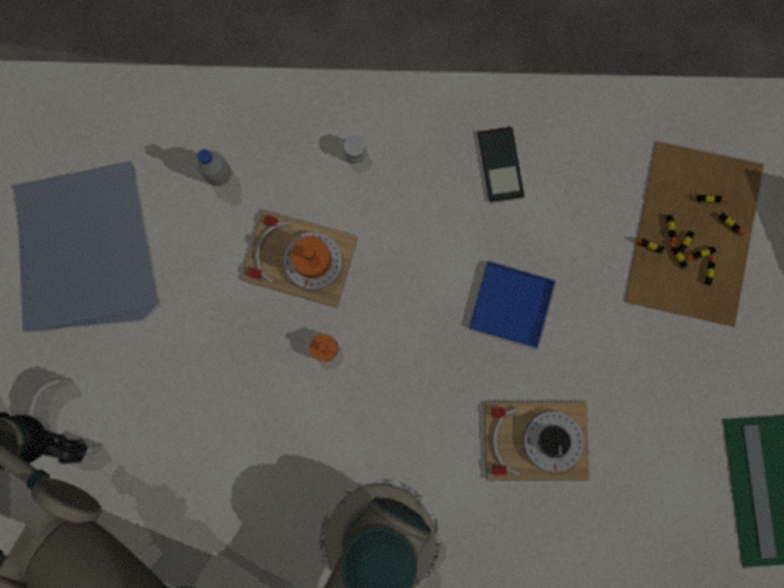

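View pics/side0.png

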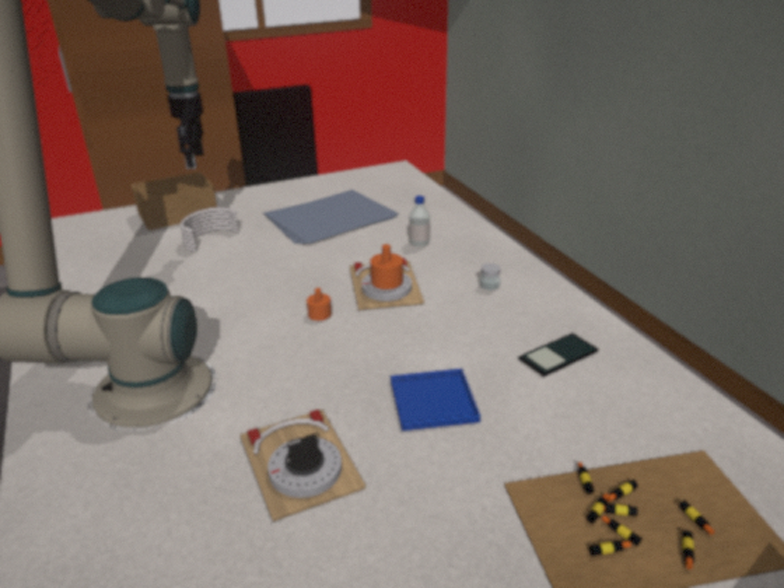

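Top view: jigs at (312,258), with the large cover on it, and at (550,440), with a bare knob. The first is farther to image-left, which is robot +y. Covers are the large one on the jig and a small one at (323,347). The tray is at (512,304), the phone at (500,165), the bottle at (215,168) and the jar at (354,150). I'll confirm with one enlarged crop from both cameras.

Run:
```python
from h import *
import pickle
a,b=pickle.load(open('c0.pkl','rb'))
A=cv2.resize(a['img'][140:225,165:265],(600,510),interpolation=cv2.INTER_CUBIC)
B=cv2.resize(b['img'][165:225,240:310],(595,510),interpolation=cv2.INTER_CUBIC)
save(A,'j_top.png');save(B,'j_side.png')
save(cv2.resize(a['img'][180:255,325:405],(640,600),interpolation=cv2.INTER_CUBIC),'t.png')
im=a['img'].astype(int)
def cen(c,m,box):
    x0,y0,x1,y1=box; mm=np.zeros(m.shape,bool);mm[y0:y1,x0:x1]=m[y0:y1,x0:x1]; ys,xs=np.nonzero(mm); return xs,ys
hsv=cv2.cvtColor(a['img'],cv2.COLOR_RGB2HSV)
print('left',ray(a,(223,184),.03),'right',ray(a,(393,314),.03))
# blue tray
m=(hsv[...,0]>105)&(hsv[...,0]<130)&(hsv[...,1]>150)
xs,ys=cen(a,m,(320,170,410,260)); r=cv2.minAreaRect(np.c_[xs,ys].astype(np.float32)); print('tray',r,[ray(a,p,.012) for p in cv2.boxPoints(r)],ray(a,r[0],.012))
# jig board in top
m=(hsv[...,0]>8)&(hsv[...,0]<28)&(hsv[...,1]>60)
xs,ys=cen(a,m,(165,140,265,225)); r=cv2.minAreaRect(np.c_[xs,ys].astype(np.float32)); print('jig',r,[ray(a,p,.01) for p in cv2.boxPoints(r)])
m=(hsv[...,0]<13)&(hsv[...,1]>190)&(hsv[...,2]>100)
xs,ys=cen(a,m,(200,160,245,205)); print('cover',len(xs),xs.min(),xs.max(),ys.min(),ys.max(),[ray(a,((xs.min()+xs.max())/2,(ys.min()+ys.max())/2),z) for z in (.084,.06)])
```

```text
left [0.54496119 0.14725522 0.03      ] right [ 0.20159305 -0.32282839  0.03      ]
tray ((365.564208984375, 217.00543212890625), (49.3173942565918, 48.3315544128418), 16.144338607788086) [array([ 0.41655119, -0.16720622,  0.012     ]), array([ 0.54788228, -0.20346365,  0.012     ]), array([ 0.51219375, -0.3358706 ,  0.012     ]), array([ 0.38171944, -0.29845467,  0.012     ])] [ 0.46422791 -0.25131094  0.012     ]
jig ((213.4056396484375, 183.83016967773438), (71.01539611816406, 52.7464485168457), 15.94539737701416) [array([0.50106005, 0.29046374, 0.01      ]), array([0.64687483, 0.25604109, 0.01      ]), array([0.59540068, 0.06114675, 0.01      ]), array([0.45069172, 0.09756163, 0.01      ])]
cover 158 209 234 170 195 [array([0.54009168, 0.14598153, 0.084     ]), array([0.54408399, 0.14846179, 0.06      ])]
```

View pics/j_top.png

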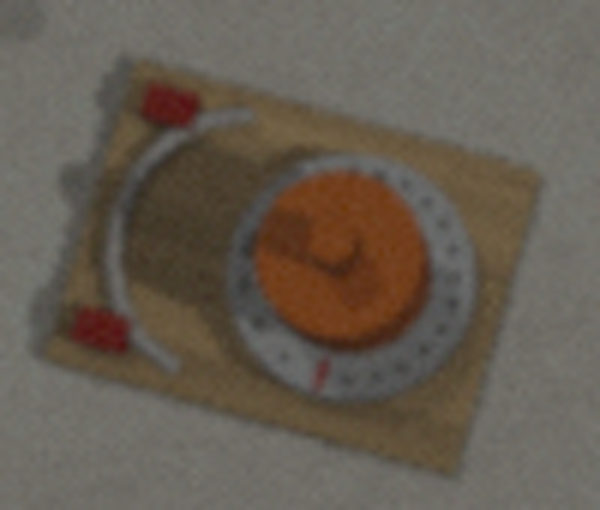

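View pics/j_side.png

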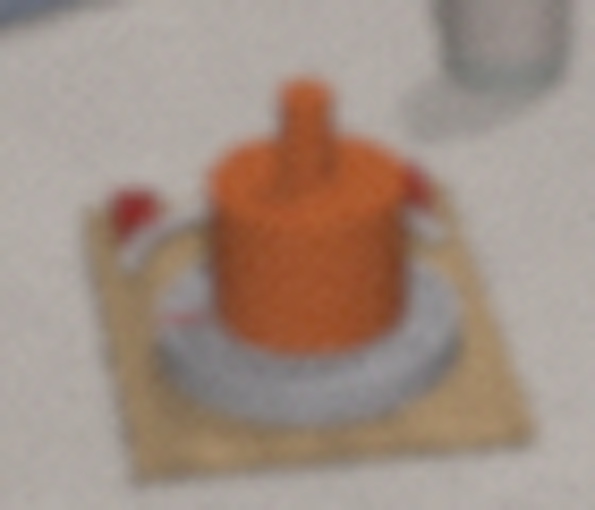

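Run:
```python
from h import *
import pickle
from scipy.optimize import least_squares
from scipy.spatial.transform import Rotation as Ro
a,b=pickle.load(open('c0.pkl','rb'))
T=np.array([[130,60],[540,178],[460,473],[42,355]])/6-.5+[165,140]
S=np.array([[137,480],[530,440],[85,210]])/8.5-.5+[240,165]
# local corners: order top: far-left, far-right, near-right, near-left (far=+x, left=+y)
LT=[[.075,.13,.01],[.075,-.07,.01],[-.075,-.07,.01],[-.075,.13,.01]]
LS=[[-.075,-.07,.01],[.075,-.07,.01],[-.075,.13,.01]]
def W(p,L): return Ro.from_euler('z',p[2]).apply(L)+[p[0],p[1],0]
fT=lambda p:(proj(a,W(p,LT))-T).ravel()
fS=lambda p:(proj(b,W(p,LS))-S).ravel()
for n,f in(('top',fT),('side',fS),('both',lambda p:np.r_[fT(p),fS(p)])):
    r=least_squares(f,[.541,.147,-.25]);print(n,r.x,np.degrees(r.x[2]),r.fun.round(1))
p=r.x
q=lambda c,P,o,s:(proj(c,P)-o+.5)*s
P=W(p,[[0,0,.12],[0,0,.084],[-.05,0,.028],[0,0,.028]])
print('crop px post top, roof, redbar, plate; top',q(a,P,[165,140],6).round(),'side',q(b,P,[240,165],8.5).round())
s=manip.get_state(); R=Ro.from_quat(s['ee_rot'][[1,2,3,0]]).as_matrix(); print(R.round(3)); print('jaw yaw',np.degrees(np.arctan2(R[1,1],R[0,1])))
```

```text
top [ 0.54086239  0.14740691 -0.24948815] -14.294618309687829 [ 0.7 -0.3  0.3 -1.2 -1.1  0.5 -0.   1. ]
side [ 0.53794551  0.13718944 -0.26898501] -15.41170602856879 [-0.8 -0.7  0.8 -0.2  0.   0.9]
both [ 0.54058618  0.14608699 -0.25241478] -14.462301611277114 [ 1.3 -0.3  0.9 -1.  -0.7  0.7  0.4  1.  -0.6 -2.1  0.6 -1.9 -0.7 -0.2]
crop px post top, roof, redbar, plate; top [[334. 243.]
 [342. 257.]
 [323. 380.]
 [354. 277.]] side [[300.  91.]
 [303. 178.]
 [175. 320.]
 [306. 308.]]
[[-0.001  0.358  0.934]
 [-0.001  0.934 -0.358]
 [-1.    -0.002 -0.   ]]
jaw yaw 69.04084643379569
```

The crops confirm it: this jig is the leftmost, and it carries the large cover on its plate. Its red bar is at crop px (321,375), within 5 px of the prediction. The fitted jig pose is (0.5405, 0.1465) with yaw −14.4°. Next I move above the cover.

Call:
{"name": "step_arm", "arguments": {
  "increments": [
    {"grip":1,"delta_pos":[0.02,-0.024,0],"twist":0.65},
    {"grip":1,"delta_pos":[0.02,-0.024,0],"twist":0.65},
    {"grip":1,"delta_pos":[0.02,-0.024,0],"twist":0.65},
    {"grip":1,"delta_pos":[0.02,-0.024,0],"twist":0.65},
    {"grip":1,"delta_pos":[0.02,-0.024,0],"twist":0.65},
    {"grip":1,"delta_pos":[0.02,-0.024,0],"twist":0.65},
    {"grip":1,"delta_pos":[0.02,-0.024,0],"twist":0.65},
    {"grip":1,"delta_pos":[0.02,-0.024,0],"twist":0.65},
    {"grip":1,"delta_pos":[0.02,-0.024,0],"twist":0.65},
    {"grip":1,"delta_pos":[0.02,-0.024,0],"twist":0.65}
  ]
}}

```text
clock: 0.93
position: [0.4061, 0.2955, 0.1972]
ee_rot: [0.701, 0.089, 0.702, -0.089]
contact_force: [-0.3, 0.5, 0.6]
width: 0.0856
```

Call:
{"name": "step_arm", "arguments": {
  "increments": [
    {"grip":1,"delta_pos":[0.02,-0.024,0],"twist":0},
    {"grip":1,"delta_pos":[0.02,-0.024,0],"twist":0},
    {"grip":1,"delta_pos":[0.02,-0.024,0],"twist":0},
    {"grip":1,"delta_pos":[0.02,-0.024,0],"twist":0},
    {"grip":1,"delta_pos":[0.02,-0.024,0],"twist":0},
    {"grip":1,"delta_pos":[0.02,-0.024,0],"twist":0},
    {"grip":1,"delta_pos":[0.014,-0.006,0],"twist":0},
    {"grip":1,"delta_pos":[0,0,0],"twist":0},
    {"grip":1,"delta_pos":[0,0,0],"twist":0},
    {"grip":1,"delta_pos":[0,0,0],"twist":0}
  ]
}}

```text
clock: 1.77
position: [0.5385, 0.1479, 0.1971]
ee_rot: [0.701, 0.089, 0.702, -0.089]
contact_force: [-0.4, 0.5, 0.7]
width: 0.0853
```

Call:
{"name": "step_arm", "arguments": {
  "increments": [
    {"grip":1,"delta_pos":[0.002,-0.0015,-0.02],"twist":0},
    {"grip":1,"delta_pos":[0,0,-0.02],"twist":0},
    {"grip":1,"delta_pos":[0,0,-0.02],"twist":0},
    {"grip":1,"delta_pos":[0,0,-0.018],"twist":0},
    {"grip":1,"delta_pos":[0,0,-0.015],"twist":0},
    {"grip":1,"delta_pos":[0,0,-0.014],"twist":0},
    {"grip":1,"delta_pos":[0,0,0],"twist":0},
    {"grip":1,"delta_pos":[0,0,0],"twist":0}
  ]
}}

```text
clock: 2.43
position: [0.5402, 0.1466, 0.0902]
ee_rot: [0.701, 0.088, 0.702, -0.088]
contact_force: [0.2, -0.8, 1.3]
width: 0.0854
```

Call:
{"name": "step_arm", "arguments": {
  "increments": [
    {"grip":0,"delta_pos":[0,0,0],"twist":0},
    {"grip":0,"delta_pos":[0,0,0],"twist":0},
    {"grip":0,"delta_pos":[0,0,0],"twist":0},
    {"grip":0,"delta_pos":[0,0,0],"twist":0},
    {"grip":0,"delta_pos":[0,0,0],"twist":0},
    {"grip":0,"delta_pos":[0,0,0],"twist":0},
    {"grip":0,"delta_pos":[0,0,0],"twist":0},
    {"grip":0,"delta_pos":[0,0,0],"twist":0},
    {"grip":0,"delta_pos":[0,0,0],"twist":0},
    {"grip":0,"delta_pos":[0,0,0],"twist":0}
  ],
  "force": 40
}}

```text
clock: 3.27
position: [0.5417, 0.1455, 0.0905]
ee_rot: [0.701, 0.089, 0.702, -0.089]
contact_force: [0.6, -1.0, 0.6]
width: -0.0001
```

The jaws closed to 0, so they missed the post. I'll look before moving.

Run:
```python
from h import *
a=cam('top');b=cam('side')
A=cv2.resize(a['img'][130:235,160:270],(440,420),interpolation=cv2.INTER_CUBIC)
B=cv2.resize(b['img'][120:225,235:325],(360,420),interpolation=cv2.INTER_CUBIC)
save(np.hstack([A,B]),'m1.png')
```

```text
(no output)
```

View pics/m1.png

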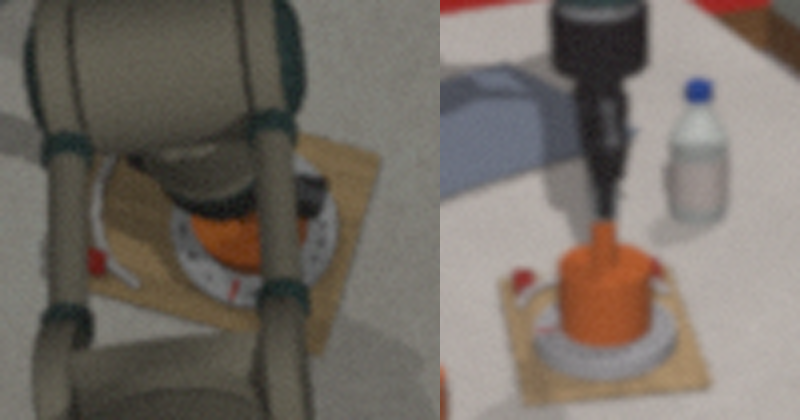

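Run:
```python
from h import *
import pickle
a,b=pickle.load(open('c0.pkl','rb'))
s=manip.get_state();P=np.array(s['position']);print(P,s['contact_force'],s['moment'],s['width'],s['qpos'])
pts=[P,P+[0,0,.03],P+[0,0,.06],P+[0,0,.15],[.5406,.146,.12],[.5406,.146,.084]]
print(((proj(b,pts)-[235,120]+.5)*4+[440,0]).round());print(((proj(a,pts)-[160,130]+.5)*4).round())
b=cam('side');B=cv2.resize(b['img'][140:200,250:305],(660,720)[:2],interpolation=cv2.INTER_CUBIC)
save(cv2.resize(B,(550,600)),'m2.png')
# start-time TCP check in side image
print('start tcp px*1.4',proj(b,[[.2054,.5365,.1967]])*1.4)
```

```text
[0.54169032 0.14546631 0.09048342] [-0.49765198 -0.65654521  0.16240173] [ 0.00028248 -0.0649963   0.04649863] -0.00014324678130558566 [ 1.38243284e-01  3.35248030e-01  1.70009810e+00  8.91617232e-05
  1.10629201e+00 -1.18022797e+00]
[[604. 256.]
 [603. 222.]
 [602. 188.]
 [599.  79.]
 [601. 223.]
 [602. 264.]]
[[248. 208.]
 [243. 200.]
 [239. 192.]
 [223. 166.]
 [243. 202.]
 [248. 211.]]
start tcp px*1.4 [[197.8287966  179.41596191]]
```

View pics/m2.png

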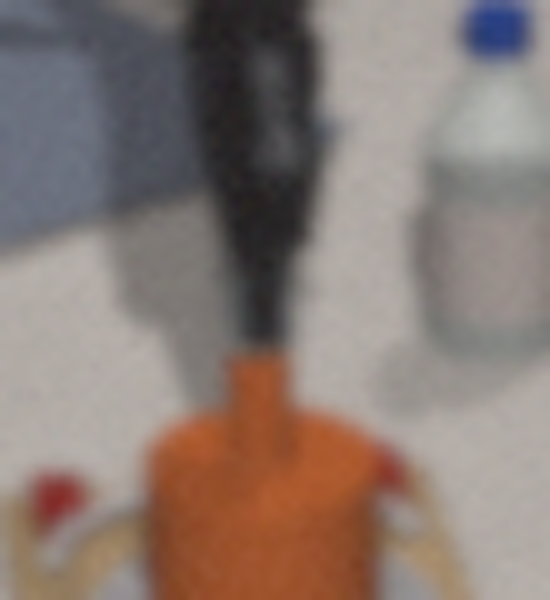

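Side view: the visible finger ends at the post's top (262,345), about 30 mm above the reported TCP. Either it is hidden behind the post or the fingers are shorter than I assumed. I'll rise 60 mm and compare.

Call:
{"name": "step_arm", "arguments": {
  "increments": [
    {"grip":0,"delta_pos":[0,0,0.02],"twist":0},
    {"grip":0,"delta_pos":[0,0,0.02],"twist":0},
    {"grip":0,"delta_pos":[0,0,0.02],"twist":0},
    {"grip":0,"delta_pos":[0,0,0],"twist":0},
    {"grip":0,"delta_pos":[0,0,0],"twist":0}
  ]
}}

```text
clock: 3.83
position: [0.5425, 0.1456, 0.1515]
ee_rot: [0.702, 0.089, 0.701, -0.089]
contact_force: [0.2, 0.8, -0.3]
width: 0.0001
```

Run:
```python
from h import *
b=cam('side')
s=manip.get_state();P=np.array(s['position']);print(P,s['width'])
print(((proj(b,[P,P+[0,0,.03],P+[0,0,.15]])-[235,110]+.5)*5).round())
save(cv2.resize(b['img'][110:225,235:325],(450,575),interpolation=cv2.INTER_CUBIC),'m3.png')
```

```text
[0.54146355 0.14547003 0.15032645] -0.00019300845856340477
[[202. 285.]
 [201. 240.]
 [196.  53.]]
```

View pics/m3.png

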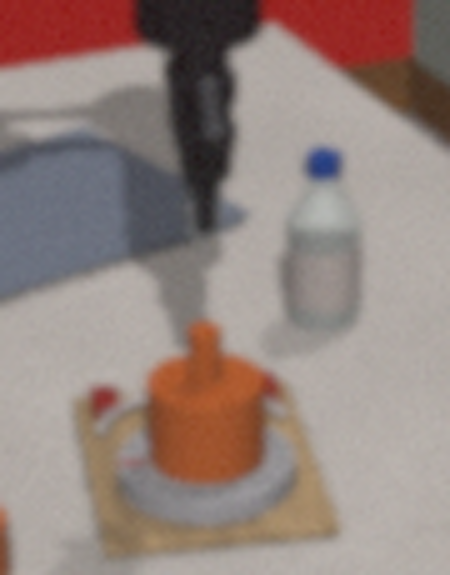

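The closed tip is seen at (206,234), against a prediction of (202,285). It is about 34 mm higher than reported, with x nearly right. I'll probe gently with the closed tips on the post's top (z=0.120) to get the offset.

Call:
{"name": "step_arm", "arguments": {
  "increments": [
    {"grip":0,"delta_pos":[-0.001,0.001,-0.02],"twist":0},
    {"grip":0,"delta_pos":[0,0,-0.02],"twist":0},
    {"grip":0,"delta_pos":[0,0,-0.014],"twist":0},
    {"grip":0,"delta_pos":[0,0,-0.004],"twist":0},
    {"grip":0,"delta_pos":[0,0,-0.001],"twist":0},
    {"grip":0,"delta_pos":[0,0,0],"twist":0}
  ],
  "force": 40
}}

```text
clock: 4.38
position: [0.5404, 0.1464, 0.0909]
ee_rot: [0.701, 0.089, 0.702, -0.089]
contact_force: [-0.6, 0.2, -0.1]
width: 0.0001
```

Call:
{"name": "step_arm", "arguments": {
  "increments": [
    {"grip":0,"delta_pos":[0,0,-0.001],"twist":0},
    {"grip":0,"delta_pos":[0,0,-0.001],"twist":0},
    {"grip":0,"delta_pos":[0,0,0],"twist":0}
  ]
}}

```text
clock: 4.63
position: [0.5411, 0.1465, 0.0901]
ee_rot: [0.702, 0.089, 0.701, -0.089]
contact_force: [0.2, -0.3, -0.2]
width: -0.0004
```

```bash
python3 -c "
from rig import manip
print(manip.grasp_offset, [x for x in dir(manip) if x[0]!='_'])"
```

```text
0.0187 ['MotionError', 'get_image', 'get_state', 'grasp_offset', 'sign_off']
```

Call:
{"name": "step_arm", "arguments": {
  "increments": [
    {"grip":0,"delta_pos":[0,0,-0.001],"twist":0},
    {"grip":0,"delta_pos":[0,0,-0.001],"twist":0},
    {"grip":0,"delta_pos":[0,0,0],"twist":0}
  ]
}}

```text
clock: 4.88
position: [0.5406, 0.1465, 0.0875]
ee_rot: [0.702, 0.089, 0.701, -0.089]
contact_force: [-1.1, 0.1, -0.1]
width: -0.0001
```

Call:
{"name": "step_arm", "arguments": {
  "increments": [
    {"grip":0,"delta_pos":[0,0,-0.001],"twist":0},
    {"grip":0,"delta_pos":[0,0,-0.001],"twist":0},
    {"grip":0,"delta_pos":[0,0,0],"twist":0}
  ]
}}

```text
clock: 5.13
position: [0.5408, 0.1465, 0.0863]
ee_rot: [0.702, 0.089, 0.701, -0.089]
contact_force: [-1.1, -0.9, 4.7]
width: -0.0
```

Contact at a reading of 0.086, so readings are about 34 mm too low in z. I'll open and descend to a reading of about 0.057 (true 0.091), watching the force.

Call:
{"name": "step_arm", "arguments": {
  "increments": [
    {"grip":1,"delta_pos":[0,0,0.015],"twist":0},
    {"grip":1,"delta_pos":[0,0,0],"twist":0},
    {"grip":1,"delta_pos":[0,0,0],"twist":0},
    {"grip":1,"delta_pos":[0,0,0],"twist":0},
    {"grip":1,"delta_pos":[0,0,0],"twist":0},
    {"grip":1,"delta_pos":[0,0,0],"twist":0},
    {"grip":1,"delta_pos":[0,0,0],"twist":0},
    {"grip":1,"delta_pos":[0,0,-0.015],"twist":0},
    {"grip":1,"delta_pos":[0,0,-0.01],"twist":0},
    {"grip":1,"delta_pos":[0,0,0],"twist":0}
  ]
}}

```text
clock: 5.97
position: [0.5386, 0.1461, 0.0731]
ee_rot: [0.7, 0.089, 0.703, -0.089]
contact_force: [-0.1, 0.4, -0.3]
width: 0.0855
```

Call:
{"name": "step_arm", "arguments": {
  "increments": [
    {"grip":1,"delta_pos":[0,0,-0.003],"twist":0},
    {"grip":1,"delta_pos":[0,0,-0.003],"twist":0},
    {"grip":1,"delta_pos":[0,0,0],"twist":0}
  ]
}}

```text
clock: 6.22
position: [0.5406, 0.1465, 0.0692]
ee_rot: [0.701, 0.089, 0.702, -0.089]
contact_force: [-0.4, -1.3, 0.3]
width: 0.0855
```

Call:
{"name": "step_arm", "arguments": {
  "increments": [
    {"grip":1,"delta_pos":[0,0,-0.003],"twist":0},
    {"grip":1,"delta_pos":[0,0,-0.003],"twist":0},
    {"grip":1,"delta_pos":[0,0,0],"twist":0}
  ]
}}

```text
clock: 6.47
position: [0.5404, 0.1464, 0.0631]
ee_rot: [0.701, 0.089, 0.702, -0.089]
contact_force: [-0.3, -0.3, 0.0]
width: 0.0854
```

Call:
{"name": "step_arm", "arguments": {
  "increments": [
    {"grip":1,"delta_pos":[0,0,-0.003],"twist":0},
    {"grip":1,"delta_pos":[0,0,-0.003],"twist":0},
    {"grip":0,"delta_pos":[0,0,0],"twist":0},
    {"grip":0,"delta_pos":[0,0,0],"twist":0},
    {"grip":0,"delta_pos":[0,0,0],"twist":0},
    {"grip":0,"delta_pos":[0,0,0],"twist":0},
    {"grip":0,"delta_pos":[0,0,0],"twist":0},
    {"grip":0,"delta_pos":[0,0,0],"twist":0},
    {"grip":0,"delta_pos":[0,0,0],"twist":0},
    {"grip":0,"delta_pos":[0,0,0],"twist":0}
  ],
  "force": 40
}}

```text
clock: 7.3
position: [0.5408, 0.1466, 0.0577]
ee_rot: [0.702, 0.089, 0.701, -0.089]
contact_force: [-0.2, 0.4, 0.5]
width: 0.0209
```

Call:
{"name": "step_arm", "arguments": {
  "increments": [
    {"grip":0,"delta_pos":[0,0,0],"twist":0},
    {"grip":0,"delta_pos":[0,0,0],"twist":0}
  ]
}}

```text
clock: 7.47
position: [0.5408, 0.1466, 0.0577]
ee_rot: [0.702, 0.089, 0.701, -0.089]
contact_force: [-0.3, 0.8, 1.3]
width: 0.0203
```

The post is gripped (width 21 mm). Lifting straight up.

Call:
{"name": "step_arm", "arguments": {
  "increments": [
    {"grip":0,"delta_pos":[0,0,0.005],"twist":0},
    {"grip":0,"delta_pos":[0,0,0.01],"twist":0},
    {"grip":0,"delta_pos":[0,0,0.015],"twist":0},
    {"grip":0,"delta_pos":[0,0,0.015],"twist":0},
    {"grip":0,"delta_pos":[0,0,0.015],"twist":0},
    {"grip":0,"delta_pos":[0,0,0.015],"twist":0},
    {"grip":0,"delta_pos":[0,0,0.015],"twist":0},
    {"grip":0,"delta_pos":[0,0,0],"twist":0},
    {"grip":0,"delta_pos":[0,0,0],"twist":0}
  ]
}}

```text
clock: 8.22
position: [0.5413, 0.1465, 0.1486]
ee_rot: [0.702, 0.089, 0.701, -0.089]
contact_force: [-0.2, 1.1, -2.4]
width: 0.0207
```

Call:
{"name": "step_arm", "arguments": {
  "increments": [
    {"grip":0,"delta_pos":[-0.002,-0.012,0],"twist":0},
    {"grip":0,"delta_pos":[-0.004,-0.02,0],"twist":0},
    {"grip":0,"delta_pos":[-0.005,-0.026,0],"twist":0},
    {"grip":0,"delta_pos":[-0.005,-0.026,0],"twist":0},
    {"grip":0,"delta_pos":[-0.005,-0.026,0],"twist":0},
    {"grip":0,"delta_pos":[-0.005,-0.026,0],"twist":0},
    {"grip":0,"delta_pos":[-0.005,-0.026,0],"twist":0},
    {"grip":0,"delta_pos":[-0.005,-0.026,0],"twist":0},
    {"grip":0,"delta_pos":[-0.005,-0.026,0],"twist":0},
    {"grip":0,"delta_pos":[-0.005,-0.026,0],"twist":0}
  ]
}}

```text
clock: 9.05
position: [0.4927, -0.0952, 0.1462]
ee_rot: [0.7, 0.089, 0.703, -0.089]
contact_force: [0.7, -0.4, -1.3]
width: 0.0208
```

Call:
{"name": "step_arm", "arguments": {
  "increments": [
    {"grip":0,"delta_pos":[-0.005,-0.026,0],"twist":0},
    {"grip":0,"delta_pos":[-0.005,-0.026,0],"twist":0},
    {"grip":0,"delta_pos":[-0.005,-0.026,0],"twist":0},
    {"grip":0,"delta_pos":[-0.005,-0.026,0],"twist":0},
    {"grip":0,"delta_pos":[-0.005,-0.026,0],"twist":0},
    {"grip":0,"delta_pos":[-0.004,-0.018,0],"twist":0},
    {"grip":0,"delta_pos":[-0.002,-0.01,0],"twist":0},
    {"grip":0,"delta_pos":[0,0,0],"twist":0},
    {"grip":0,"delta_pos":[0,0,0],"twist":0}
  ]
}}

```text
clock: 9.8
position: [0.4628, -0.2511, 0.1467]
ee_rot: [0.701, 0.09, 0.702, -0.089]
contact_force: [0.3, -0.9, -1.4]
width: 0.0208
```

Run:
```python
from h import *
a=cam('top');b=cam('side')
A=cv2.resize(a['img'][130:270,160:420],(780,420))[:,:440+340][:, :]
B=cv2.resize(b['img'][150:330,220:380],(373,420))
A=cv2.resize(a['img'][130:270,270:420],(420,392));A=cv2.copyMakeBorder(A,0,28,0,0,cv2.BORDER_CONSTANT)
save(np.hstack([A,B]),'m4.png')
s=manip.get_state();P=np.array(s['position'])+[0,0,.034];print(P,s['width'])
```

```text
[ 0.4633434  -0.25020833  0.18110173] 0.020796290422936566
```

View pics/m4.png

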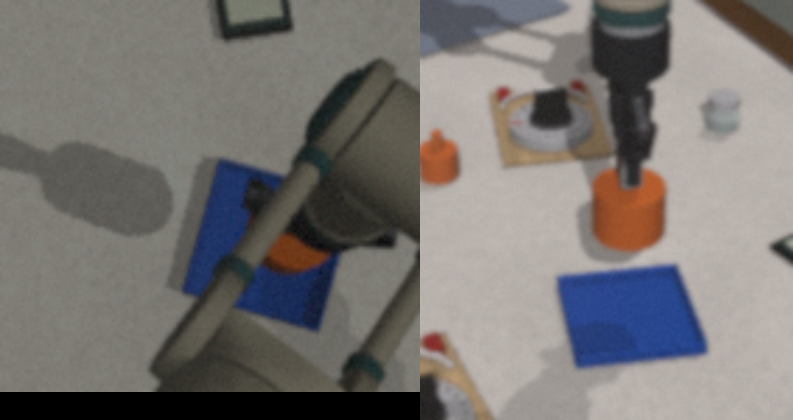

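The cover (630,210) hangs over the tray (630,315) and the knob on the jig is bare. Lowering; floor contact is expected at a reading of about 0.034.

Call:
{"name": "step_arm", "arguments": {
  "increments": [
    {"grip":0,"delta_pos":[0.001,0,-0.02],"twist":0},
    {"grip":0,"delta_pos":[0,0,-0.02],"twist":0},
    {"grip":0,"delta_pos":[0,0,-0.02],"twist":0},
    {"grip":0,"delta_pos":[0,0,-0.02],"twist":0},
    {"grip":0,"delta_pos":[0,0,-0.015],"twist":0},
    {"grip":0,"delta_pos":[0,0,-0.01],"twist":0},
    {"grip":0,"delta_pos":[0,0,-0.003],"twist":0},
    {"grip":0,"delta_pos":[0,0,-0.002],"twist":0},
    {"grip":0,"delta_pos":[0,0,0],"twist":0}
  ]
}}

```text
clock: 10.65
position: [0.4652, -0.2513, 0.0379]
ee_rot: [0.702, 0.089, 0.701, -0.089]
contact_force: [-0.2, 0.0, -1.2]
width: 0.0208
```

Call:
{"name": "step_arm", "arguments": {
  "increments": [
    {"grip":0,"delta_pos":[0,0,-0.001],"twist":0},
    {"grip":0,"delta_pos":[0,0,-0.001],"twist":0},
    {"grip":0,"delta_pos":[0,0,0],"twist":0}
  ]
}}

```text
clock: 10.9
position: [0.465, -0.2518, 0.0361]
ee_rot: [0.702, 0.089, 0.701, -0.089]
contact_force: [1.2, -0.0, -0.7]
width: 0.0208
```

Call:
{"name": "step_arm", "arguments": {
  "increments": [
    {"grip":0,"delta_pos":[0,0,-0.001],"twist":0},
    {"grip":0,"delta_pos":[0,0,-0.001],"twist":0},
    {"grip":0,"delta_pos":[0,0,0],"twist":0}
  ]
}}

```text
clock: 11.15
position: [0.4648, -0.2516, 0.0337]
ee_rot: [0.702, 0.089, 0.701, -0.089]
contact_force: [-0.5, 0.3, -0.5]
width: 0.021
```

Call:
{"name": "step_arm", "arguments": {
  "increments": [
    {"grip":0,"delta_pos":[0,0,-0.001],"twist":0},
    {"grip":0,"delta_pos":[0,0,0],"twist":0}
  ]
}}

```text
clock: 11.32
position: [0.465, -0.2516, 0.0336]
ee_rot: [0.702, 0.089, 0.701, -0.089]
contact_force: [-1.7, 2.7, 6.3]
width: 0.0211
```

Touchdown (+6 N at 0.0336). I'll open, rise and go back to the jig.

Call:
{"name": "step_arm", "arguments": {
  "increments": [
    {"grip":1,"delta_pos":[0,0,0],"twist":0},
    {"grip":1,"delta_pos":[0,0,0],"twist":0},
    {"grip":1,"delta_pos":[0,0,0],"twist":0},
    {"grip":1,"delta_pos":[0,0,0],"twist":0},
    {"grip":1,"delta_pos":[0,0,0],"twist":0},
    {"grip":1,"delta_pos":[0,0,0.01],"twist":0},
    {"grip":1,"delta_pos":[0,0,0.02],"twist":0},
    {"grip":1,"delta_pos":[0,0,0.025],"twist":0},
    {"grip":1,"delta_pos":[0,0,0.025],"twist":0},
    {"grip":1,"delta_pos":[0,0,0.025],"twist":0}
  ]
}}

```text
clock: 12.15
position: [0.4646, -0.2514, 0.1392]
ee_rot: [0.702, 0.089, 0.701, -0.089]
contact_force: [0.3, -1.1, -0.1]
width: 0.0854
```

Call:
{"name": "step_arm", "arguments": {
  "increments": [
    {"grip":1,"delta_pos":[0.005,0.026,0],"twist":0},
    {"grip":1,"delta_pos":[0.005,0.026,0],"twist":0},
    {"grip":1,"delta_pos":[0.005,0.026,0],"twist":0},
    {"grip":1,"delta_pos":[0.005,0.026,0],"twist":0},
    {"grip":1,"delta_pos":[0.005,0.026,0],"twist":0},
    {"grip":1,"delta_pos":[0.005,0.026,0],"twist":0},
    {"grip":1,"delta_pos":[0.005,0.026,0],"twist":0},
    {"grip":1,"delta_pos":[0.005,0.026,0],"twist":0},
    {"grip":1,"delta_pos":[0,0,0],"twist":0},
    {"grip":1,"delta_pos":[0,0,0],"twist":0}
  ]
}}

```text
clock: 12.98
position: [0.5048, -0.0426, 0.1382]
ee_rot: [0.702, 0.088, 0.701, -0.088]
contact_force: [0.6, -1.0, -0.3]
width: 0.0856
```

Run:
```python
from h import *
a=cam('top');b=cam('side')
A=cv2.resize(a['img'][150:230,170:260],(450,400),interpolation=cv2.INTER_CUBIC)
B=cv2.resize(b['img'][170:315,240:350],(303,400),interpolation=cv2.INTER_CUBIC)
save(np.hstack([A,B]),'m5.png')
from scipy.spatial.transform import Rotation as Ro
P=Ro.from_euler('z',-14.4,degrees=True).apply([[-.023,0,.074],[.023,0,.074],[0,0,.074],[-.05,0,.028]])+[.5405,.1465,0]
print(((proj(a,P)-[170,150]+.5)*5).round());print(manip.get_state()['position'])
```

```text
[[249. 208.]
 [273. 127.]
 [261. 167.]
 [243. 267.]]
[ 0.50471728 -0.04407224  0.13794402]
```

View pics/m5.png

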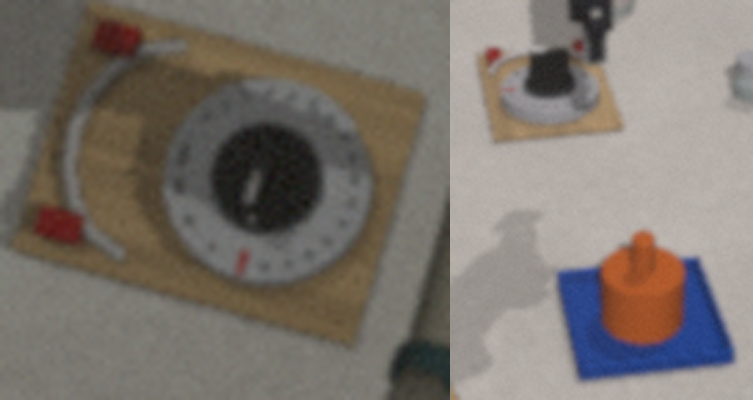

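The cover stands upright in the tray (643,300), clear of the walls. The knob is at home: its white line (260,170)–(250,205) points at the red bar (242,262) and matches the prediction. Going to the knob with the jaws across the bar.

Call:
{"name": "step_arm", "arguments": {
  "increments": [
    {"grip":1,"delta_pos":[0.005,0.027,0],"twist":0},
    {"grip":1,"delta_pos":[0.005,0.027,0],"twist":0},
    {"grip":1,"delta_pos":[0.005,0.027,0],"twist":0},
    {"grip":1,"delta_pos":[0.005,0.027,0],"twist":0},
    {"grip":1,"delta_pos":[0.005,0.027,0],"twist":0},
    {"grip":1,"delta_pos":[0.005,0.027,0],"twist":0},
    {"grip":1,"delta_pos":[0.006,0.028,0],"twist":0},
    {"grip":1,"delta_pos":[0,0,0],"twist":0},
    {"grip":1,"delta_pos":[0,0,0],"twist":0},
    {"grip":1,"delta_pos":[0,0,0],"twist":0}
  ]
}}

```text
clock: 13.92
position: [0.5406, 0.1451, 0.1374]
ee_rot: [0.701, 0.089, 0.702, -0.09]
contact_force: [0.8, 0.7, -0.0]
width: 0.0856
```

Call:
{"name": "step_arm", "arguments": {
  "increments": [
    {"grip":1,"delta_pos":[0,0,-0.02],"twist":0},
    {"grip":1,"delta_pos":[0,0,-0.02],"twist":0},
    {"grip":1,"delta_pos":[0,0,-0.02],"twist":0},
    {"grip":1,"delta_pos":[0,0,0],"twist":0}
  ]
}}

```text
clock: 14.25
position: [0.5374, 0.1441, 0.0741]
ee_rot: [0.699, 0.089, 0.704, -0.091]
contact_force: [-0.6, -0.3, 0.4]
width: 0.0854
```

Call:
{"name": "step_arm", "arguments": {
  "increments": [
    {"grip":1,"delta_pos":[0,0.001,-0.015],"twist":0},
    {"grip":1,"delta_pos":[0,0,-0.015],"twist":0},
    {"grip":1,"delta_pos":[0,0,-0.015],"twist":0},
    {"grip":1,"delta_pos":[0,0,-0.01],"twist":0},
    {"grip":1,"delta_pos":[0,0,0],"twist":0},
    {"grip":1,"delta_pos":[0,0,0],"twist":0},
    {"grip":1,"delta_pos":[0,0,0],"twist":0}
  ]
}}

```text
clock: 14.83
position: [0.5416, 0.1472, 0.0236]
ee_rot: [0.702, 0.089, 0.701, -0.089]
contact_force: [0.2, -0.3, -0.1]
width: 0.0855
```

Call:
{"name": "step_arm", "arguments": {
  "increments": [
    {"grip":1,"delta_pos":[-0.001,-0.0005,-0.005],"twist":0},
    {"grip":1,"delta_pos":[0,0,-0.005],"twist":0},
    {"grip":1,"delta_pos":[0,0,0],"twist":0},
    {"grip":0,"delta_pos":[0,0,0],"twist":0},
    {"grip":0,"delta_pos":[0,0,0],"twist":0},
    {"grip":0,"delta_pos":[0,0,0],"twist":0},
    {"grip":0,"delta_pos":[0,0,0],"twist":0},
    {"grip":0,"delta_pos":[0,0,0],"twist":0},
    {"grip":0,"delta_pos":[0,0,0],"twist":0},
    {"grip":0,"delta_pos":[0,0,0],"twist":0}
  ],
  "force": 50
}}

```text
clock: 15.67
position: [0.5398, 0.1472, 0.0128]
ee_rot: [0.702, 0.089, 0.701, -0.089]
contact_force: [-0.0, 0.3, 1.1]
width: 0.0131
```

Call:
{"name": "step_arm", "arguments": {
  "increments": [
    {"grip":0,"delta_pos":[0,0,0],"twist":0},
    {"grip":0,"delta_pos":[0,0,0],"twist":0},
    {"grip":0,"delta_pos":[0,0,0],"twist":0}
  ]
}}

```text
clock: 15.92
position: [0.5399, 0.1472, 0.0128]
ee_rot: [0.702, 0.089, 0.701, -0.089]
contact_force: [-1.1, 1.2, 2.4]
width: 0.0131
```

```bash
python3 -c "
from rig import manip
s=manip.get_state();print(s['qpos'],s['moment'],s['contact_force'],s['position'])"
```

```text
[ 1.41577669e-01  4.16777406e-01  1.79930443e+00  4.85195741e-04
  9.24990193e-01 -1.17707920e+00] [0.1843828  0.10089411 0.02898103] [-1.05287063  1.21944001  2.38754456] [0.53985267 0.14720317 0.01278067]
```

The bar is gripped (13 mm). Turning clockwise one stop at a time: 0.4 rad = 22.92°.

Call:
{"name": "step_arm", "arguments": {
  "increments": [
    {"grip":0,"delta_pos":[0,0,0],"twist":-3.82},
    {"grip":0,"delta_pos":[0,0,0],"twist":-3.82},
    {"grip":0,"delta_pos":[0,0,0],"twist":-3.82},
    {"grip":0,"delta_pos":[0,0,0],"twist":-3.82},
    {"grip":0,"delta_pos":[0,0,0],"twist":-3.82},
    {"grip":0,"delta_pos":[0,0,0],"twist":-3.82},
    {"grip":0,"delta_pos":[0,0,0],"twist":0},
    {"grip":0,"delta_pos":[0,0,0],"twist":0},
    {"grip":0,"delta_pos":[0,0,0],"twist":0}
  ],
  "force": 70
}}

```text
clock: 16.67
position: [0.54, 0.1475, 0.0128]
ee_rot: [0.67, 0.227, 0.67, -0.226]
contact_force: [-0.7, 2.9, 3.5]
width: 0.0125
```

```bash
cat > st.py <<'E'
from h import *
s=manip.get_state();print('turned deg',np.degrees(1.3187-(s['qpos'][0]-s['qpos'][5])),'M',s['moment'].round(3),'F',s['contact_force'].round(1),s['position'].round(4),s['width'],s['clock'])
E
python3 st.py
```

```text
turned deg 22.835681848172563 M [ 0.423  0.115 -0.01 ] F [-0.7  2.9  3.5] [0.54   0.1475 0.0128] 0.012517296853847375 16.6667
```

Call:
{"name": "step_arm", "arguments": {
  "increments": [
    {"grip":0,"delta_pos":[0,0,0],"twist":-3.82},
    {"grip":0,"delta_pos":[0,0,0],"twist":-3.82},
    {"grip":0,"delta_pos":[0,0,0],"twist":-3.82},
    {"grip":0,"delta_pos":[0,0,0],"twist":-3.82},
    {"grip":0,"delta_pos":[0,0,0],"twist":-3.82},
    {"grip":0,"delta_pos":[0,0,0],"twist":-3.82},
    {"grip":0,"delta_pos":[0,0,0],"twist":0},
    {"grip":0,"delta_pos":[0,0,0],"twist":0},
    {"grip":0,"delta_pos":[0,0,0],"twist":0}
  ]
}}

```text
clock: 17.42
position: [0.5402, 0.1476, 0.0128]
ee_rot: [0.612, 0.355, 0.612, -0.354]
contact_force: [0.4, 6.0, 4.4]
width: 0.0129
```

```bash
python3 st.py
```

```text
turned deg 45.72902406216934 M [ 0.789  0.009 -0.005] F [0.4 6.  4.4] [0.5402 0.1476 0.0128] 0.012900140093948853 17.4167
```

Call:
{"name": "step_arm", "arguments": {
  "increments": [
    {"grip":0,"delta_pos":[0,0,0],"twist":-3.82},
    {"grip":0,"delta_pos":[0,0,0],"twist":-3.82},
    {"grip":0,"delta_pos":[0,0,0],"twist":-3.82},
    {"grip":0,"delta_pos":[0,0,0],"twist":-3.82},
    {"grip":0,"delta_pos":[0,0,0],"twist":-3.82},
    {"grip":0,"delta_pos":[0,0,0],"twist":-3.82},
    {"grip":0,"delta_pos":[0,0,0],"twist":0},
    {"grip":0,"delta_pos":[0,0,0],"twist":0},
    {"grip":0,"delta_pos":[0,0,0],"twist":0}
  ]
}}

```text
clock: 18.17
position: [0.5405, 0.1477, 0.0128]
ee_rot: [0.529, 0.47, 0.529, -0.469]
contact_force: [0.5, 6.3, 3.7]
width: 0.0129
```

```bash
python3 st.py
python3 - <<'E'
from h import *
a=cam('top');b=cam('side')
A=cv2.resize(a['img'][140:240,165:265],(400,400),interpolation=cv2.INTER_CUBIC)
B=cv2.resize(b['img'][165:225,245:305],(400,400),interpolation=cv2.INTER_CUBIC)
save(np.hstack([A,B]),'m6.png')
E
```

```text
turned deg 68.67311873027866 M [0.937 0.008 0.008] F [0.5 6.3 3.7] [0.5405 0.1477 0.0128] 0.012911497925654282 18.1667
```

View pics/m6.png

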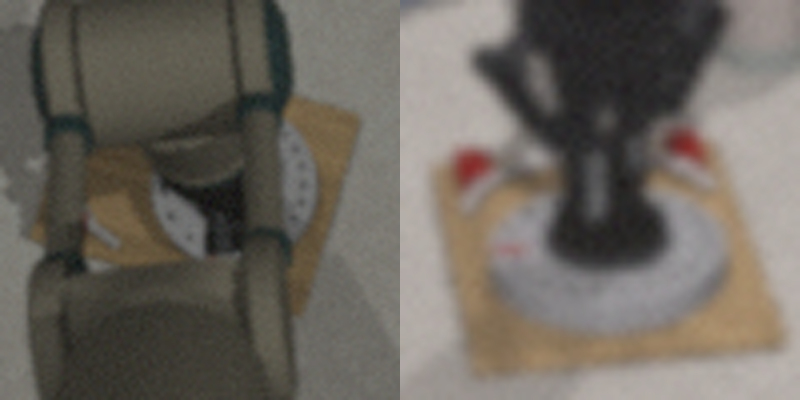

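The knob bar isn't visible because the gripper hides it (600,220), but the arm has turned 68.67° (third stop is 68.75°). Torque about z is about 0, and the 12.9 mm opening shows the bar is still square between the pads, so it has not slipped. I'll check that it stays still, then hand in.

Call:
{"name": "step_arm", "arguments": {
  "increments": [
    {"grip":0,"delta_pos":[0,0,0],"twist":0},
    {"grip":0,"delta_pos":[0,0,0],"twist":0},
    {"grip":0,"delta_pos":[0,0,0],"twist":0},
    {"grip":0,"delta_pos":[0,0,0],"twist":0}
  ]
}}

```text
clock: 18.6
position: [0.5404, 0.1477, 0.0128]
ee_rot: [0.529, 0.47, 0.529, -0.469]
contact_force: [0.7, 6.9, 3.6]
width: 0.013
```

```bash
python3 st.py; python3 -c "
from rig import manip
print(manip.sign_off())"
```

```text
turned deg 68.67158870835328 M [ 0.885 -0.022 -0.001] F [0.7 6.9 3.6] [0.5404 0.1477 0.0128] 0.012982228037831497 18.6
the job is handed in; nothing more can be done
None
```

I lifted the large orange cover off the leftmost jig and set it upright in the blue tray. I then turned the black knob clockwise three stops, one at a time, and handed the job in at 18.6 s, still gripping the knob.

**Last checks on the knob:**
- The gripper had turned 68.67°; the third stop is at 68.75°.
- The torque about the knob's axis was about 0, so the knob was resting in a detent.
- The jaw opening was steady at 13 mm, so the bar had not slipped.
- The largest wrist force I read was about 7 N.
- The gripper hid the pointer in the last picture, so I confirmed the third stop from the angle, torque and opening, not by seeing it.

**What disagreed:** the reported TCP height was about 34 mm too low. My first grasp therefore closed on nothing just above the cover's post. I saw the difference in the side camera, measured it by touching the post's top gently (about 5 N), and allowed for it afterwards.

**Other objects:** the arm's path stayed clear of the phone, bottle and jar. I took no final full-scene picture to check that they had not moved.

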